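Top out the strip tower and draw the dial gauge out over it

TASK

Finish the test tower on the gauge stand: lay the two full-length pine strips from the bench flat on top as its next layer, crosswise to the strips they rest on and straight above the two bottom strips, without dropping them. Then squeeze the grip of the telescoping gauge arm so that its release button is pushed in, draw the arm out until the scale reads 150 mm, and finish still holding it there with the button squeezed in, so that I can tighten the clamp screw. Never drag the arm while it is locked, and leave the lower layers and everything else where they are.

Things in the scene. Friction and masses are not known exactly. Their poses are not given: they have to be found in the camera images.
- stand: Gauge stand, fixed. Dark base plate 380x180 mm, 20 thick, spanning x -70..310, y -90..90 in its frame (origin: plate's underside; +x: the way the arm extends; z up). Column 24 mm thick at x 0, y -40, top at height 225; clamp and black knob there reach y -85, height 160-204. Grey outer tube of the arm (26 high, y -13..21) level along x from -174 to 40, centred at height 182.
- mouth (a point): Where the scale is read: top of the inner bar at the outer tube's open end (dark collar, top at height 198 mm), at x 40, y 0, height 190 mm in the stand's frame. A small brass clamp screw sticks out of the tube's +y side 18 mm behind it, to y 36; leave it.
- gauge_arm (a joint): How far the aluminium inner bar (16x16 mm) is drawn out, in m, equal to the scale reading; 0 to 0.160, starts at 0. Scale on its top and +y side: short line every 10 mm, full-width long lines at 0 (20 mm behind the grip), 50, 100 and 150; read at the tube's mouth. A spring bolt locks it to an inner rack (steps of 10 mm, 1 to 2 mm play); with the button in it slides freely at 1 to 2 N.
- grip: The sliding part of the arm: black grip block on the bar's outer end, with the bar and dial gauge it carries. Block: 36 mm along the arm, 24 across, height 172 to 228 mm. Axes as the stand's. Origin: the block's middle in plan, on the bar's axis at height 182. In the stand's frame x = 78 mm + reading, y = 0.
- hold_point (a point): Middle of the grip block at the height of the button's centre, 26 mm above the grip's origin (height 208 mm). Held by closing fingers across the arm here, one on the button, one on the ribbed pad opposite.
- release (a joint): Release button, 20x20 mm steel, in the grip's +y side: face 18 mm from the grip's middle plane when out, 13 when fully in (the fixed pad opposite is at 13). Value 0 out, 0.005 m in; the lock is free from about 0.004. Spring: 5 N to start, 11 N fully in; let go, it springs out and the arm locks at the next rack step.
- plunger (a point): Tip of the dial gauge's plunger, height 82 mm. The gauge (56 mm dial, 22 thick, face to the stand's +y) hangs under the grip and moves with it; at 150 mm it stands over the tower's middle, 17 mm above the finished top.
- strip_a: Loose pine strip, 120 x 20 mm, 15 mm thick, about 18 g, lying flat on the bench to the right of the stand. Origin: centre of its underside; x along its length, z up.
- strip_b: The second loose strip, the same as strip_a.
- low_a: Bottom-layer strip of the tower, same size (120x20x15 mm), loose, on the base plate, roughly parallel to the arm; origin: centre of its underside (height 20 mm), x along its length. The tower stands about x 228, y 0 in the stand's frame.
- low_b: The other bottom-layer strip, parallel to low_a, 84 mm from it centre to centre.
- mid_a: Second-layer strip, same size, loose, lying across both bottom strips near one end of them (underside at 35 mm, top at 50 mm); origin: centre of its underside, x along its length. The next layer lies on mid_a and mid_b, underside at height 50 mm.
- mid_b: The other second-layer strip, parallel to mid_a, 84 mm from it.
- offcut: Bystander: short pine offcut 70 x 20 x 15 mm lying among the loose strips; leave it. Origin: centre of its underside, x along its length.
- weight: Bystander: brass weight, 32 mm across, 50 mm high, standing on the base plate beside the arm near the column. Origin: centre of its underside.
- load_plate: Bystander: plywood plate 100 x 100 x 6 mm, lying on the bench. Origin: centre of its underside.
- glue: Bystander: white glue bottle, 48 mm across, 130 mm high, standing. Origin: centre of its underside.
- screwdriver: Bystander: black-handled screwdriver 170 mm long, 26 mm thick, lying. Origin: middle of its length, at the bench; x from handle to tip.
- cutters: Bystander: side cutters with blue handles, 150 mm long, 18 mm high, lying. Origin near the pivot, at the bench.
- set_square: Bystander: pale yellow set square, hypotenuse 160 mm, 4 mm thick, lying flat. Origin: middle of its long side.
Things that resemble listed ones, but are neither listed nor needed, are in the scene too. What is shaped like the strip_a but orange or yellow is not meant.

How it is judged:
On the way, in this order (a step that is already met when the one before it is completed fails the run):
1. both strips lie flat on the second layer, crosswise, above the bottom strips, and are let go (height (world z) of strip_a between 0.046 and 0.054 m and angle between each of strip_a, strip_b's own z axis and vertical below 0.06 rad and angle between the x axis of each of strip_a, strip_b and the x axis of mid_a, either way round above 1.4 rad and contact force between the fingers and strip_a below 0.1 N and height (world z) of strip_b between 0.046 and 0.054 m and contact force between the fingers and strip_b below 0.1 N and ((horizontal distance between strip_a and low_a below 0.015 m and horizontal distance between strip_b and low_b below 0.015 m) or (horizontal distance between strip_a and low_b below 0.015 m and horizontal distance between strip_b and low_a below 0.015 m)) and distance of each of low_a, low_b, mid_a, mid_b from where it was at the start of the episode below 0.012 m), for 0.3 s.
2. the release button is squeezed in while the arm is still near its start (scale under 60 mm) (value of joint release above 0.004 m and value of joint gauge_arm below 0.06 m and contact force between the fingers and grip above 2 N), for 0.1 s.
At the end, for the whole second after the job is handed in: Both strips flat on layer two (underside 50±4 mm), within 10° of square, centres within 15 mm of the bottom strips', let go; lower strips moved under 12 mm; arm at rest at 150±4 mm, grip held by the fingers with the button in at least 4 mm (all of step 1 and value of joint gauge_arm between 0.146 and 0.154 m and velocity of joint gauge_arm between -0.01 and 0.01 m/s and value of joint release above 0.004 m and contact force between the fingers and grip above 2 N); the arm keeps its last pose, push and grip.
It fails at once if the arm is dragged while its lock is on (button out) (value of joint release below 0.001 m and (velocity of joint gauge_arm above 0.03 m/s or velocity of joint gauge_arm below -0.03 m/s)).
It fails at once if a strip is dropped from more than about 12 mm ((contact force between the fingers and strip_a below 0.05 N and linear speed of strip_a above 0.5 m/s) or (contact force between the fingers and strip_b below 0.05 N and linear speed of strip_b above 0.5 m/s)).
It fails at once if a bystander (offcut, weight, plywood plate, glue bottle, screwdriver, cutters, set square) is shifted by more than 30 mm (distance of any of offcut, weight, load_plate, glue, screwdriver, cutters, set_square from where it was at the start of the episode above 0.03 m).
It also fails if it takes over 64 s, if anything falls off the work surface, if the arm or the gripper's body presses on something with over 40 N, if the wrist force passes 120 N, or if a joint passes its speed limit or range.

ROBOT

A 6-joint arm with a two-finger parallel gripper is mounted at the origin on the work surface. World frame = base frame: x ahead of the robot, y to its left, z up, the work surface at z = 0. Lengths are in m, angles in rad, forces in N, time in s.
With the tool pointing down it reaches from about 0.3 to 0.775 m from the base axis. Payload 14.6 kg.
Tool frame: the origin (TCP) lies at the very end of the fingers, on their centre line; the grasp point (between the pads) lies 19 mm behind it; z points along the fingers, y is the line along which they close (so a half turn about z gives the same grasp; the last joint's range is limited). The gripper opens to 94 mm and grips with 3 to 60 N. Pads are 16 mm wide; open, the fingers measure 119 mm over their backs; the gripper's body (75 mm by 177 mm) begins 78 mm behind the grasp point.
Start: joints at [1.105, 0.3, 1.521, -0, 1.321, -0.067], TCP at [0.214, 0.507, 0.205] pointing down, gripper open.
Joint ranges: [-3.03, 3.03], [-0.79, 2.21], [0.23, 2.52], [-1.04, 4.18], [0, 3.07], [-2.55, 2.55]. Speed limits (rad/s): [2.22, 2.22, 2.57, 3.14, 3.14, 3.14].

INTERFACE

Orientations are given as [roll, pitch, yaw] about the fixed x, y, z axes, in that order (R = Rz(yaw) Ry(pitch) Rx(roll)).
In Python, from station import ctrl gives the robot as it stands.
- The arm moves only by the tool carry_out, never from a script. Its argument "motion" is text: rows parted by semicolons, each of 7 numbers parted by spaces: the shift along the world's x, y, z in m, then the turn, a rotation vector about the world's x, y, z in degrees, then the closure in counts, from 0 (fully open) to 255 (shut). In form: dx dy dz wx wy wz hand; .... A call has 1 to 20 rows; each row shifts and turns the commanded pose from where the row before left it; what a row does not reach is not made up. A row lasts 1/12 s, in which the tool goes at most 41.7 mm and 7.16 degrees, less where a joint would pass 70% of its speed; a pose out of reach is approached as far as the arm can. A call is refused whole if a number of a shift passes 0.0417 or a number of a turn 7.16, either way. A call with a gripper value outside its range is refused whole. The fingers move at their own pace and stop on an object; "grip_force" is the grip in N (left out, the last holds). Time passes only in rows, so rows that do not move let the fingers close. It gives the time, the measured TCP pose, the force, the opening and the grip force at its end, in the units of the state.
- ctrl.get_obs(): the state, without advancing time (a new reading comes with each control period).
- ctrl.camera(name): name is "scene" or "top" or "wrist"; returns a dict with "pixels" (420x560x3 uint8, red, green, blue), "range_z" (420x560 float32, m along the optical axis (not along the pixel's ray), 0 where there is no reading), "K" (3x3 intrinsics, pixels), "position" and "attitude" of the camera in the world. Camera axes: x right, y up, looking along -z (the intrinsics and any distortion apply to the point x, -y, -z); pixel columns grow to the right and rows downward; lengths in m; the calibration is good to about 2 mm. A picture is of the moment at which its call begins.
- ctrl.hand_in(): hands the job in; it is judged then, once.
The state is a dict: "time_s": time; "qpos": joint angles; "joint_vel": joint speeds; "tau": joint torques, N m; "ee_pos": TCP position; "eef_rot": TCP orientation; "force": force on the tool from outside, world axes, zero at the start; "moment": the same for the moment, N m; "grip_width": finger opening in m; "grip_force": force on a finger pad.
Only numpy, scipy, OpenCV 4.12 (cv2) and the standard library are available. Lean on these libraries where they do the work, as an engineer would, in place of code of your own. Each camera call takes 0.05 s, during which the arm holds its last target. There are 200 camera calls.

## Working session

There is one attempt and no reset: what is moved stays moved. The work goes in short steps, Python scripts to look and compute and a tool call to move; the robot and the scene stay as the last step left them, time stands still between calls to the robot, and variables do not carry over. Pictures are saved under pics/ and viewed, at most 10 in all, crops included, and the job is handed in when it is done.

Besides the shell and the picture viewer there is one more tool, called after "Call:" as name(argument=value, ...), one argument or row to a line, values as JSON. carry_out: Moves the arm, as the interface text tells. Its arguments: {"type":"object","properties":{"motion":{"type":"string"},"grip_force":{"type":"number"}},"required":["motion"]}

```bash
mkdir -p pics; cat > h.py <<'E'
import numpy as np, cv2
from station import ctrl
def cam(n):
    c=ctrl.camera(n); c['R']=np.array(c['attitude'],float); c['p']=np.array(c['position'],float); c['K']=np.array(c['K'],float); return c
def save(c,n): cv2.imwrite('pics/'+n,c['pixels'][:,:,::-1])
def rays(c,uv):
    uv=np.atleast_2d(np.asarray(uv,float)); x=(uv-c['K'][:2,2])/[c['K'][0,0],c['K'][1,1]]
    return np.c_[x[:,0],-x[:,1],-np.ones(len(x))]@c['R'].T
def onz(c,uv,z):
    d=rays(c,uv); return c['p']+d*((z-c['p'][2])/d[:,2])[:,None]
def cloud(c):
    v,u=np.mgrid[:420,:560]; d=rays(c,np.c_[u.ravel(),v.ravel()]); return (c['p']+d*c['range_z'].reshape(-1,1)).reshape(420,560,3)
E
python3 - <<'E'
from station import ctrl
print(ctrl.get_obs())
c=ctrl.camera('top');print({k:(v if k not in('pixels','range_z') else 0) for k,v in c.items()})
s=ctrl.camera('scene');print(s['position'],s['attitude'])
import cv2
cv2.imwrite('pics/top.png',c['pixels'][:,:,::-1]);cv2.imwrite('pics/scene.png',s['pixels'][:,:,::-1])
E
```

```text
{'time_s': 0.0, 'qpos': array([ 1.10540029e+00,  3.00480905e-01,  1.52156444e+00, -9.90412046e-06,
        1.32070989e+00, -6.66236783e-02]), 'joint_vel': array([ 0.00105509, -0.00016175,  0.0003951 ,  0.00067962,  0.00129562,
        0.00050501]), 'tau': array([ 7.22408895e-04, -5.31803513e+01, -3.52744102e+01,  7.08603440e-02,
        2.43866531e-02, -4.72552301e-05]), 'ee_pos': array([0.21345856, 0.50660677, 0.20488799]), 'eef_rot': array([-3.14043201e+00, -6.78262209e-05,  2.74282271e+00]), 'force': array([ 0.37260993, -0.834179  , -0.3870547 ]), 'moment': array([ 0.01481228, -0.00741361, -0.06237868]), 'grip_force': 0.0, 'grip_width': 0.09408097577534859}
{'pixels': 0, 'range_z': 0, 'K': array([[453.25852433,   0.        , 291.04538514],
       [  0.        , 453.25852433, 206.78035042],
       [  0.        ,   0.        ,   1.        ]]), 'position': array([ 0.47106266, -0.09455567,  1.24292177]), 'attitude': array([ 0.04421595, -0.00898538, -1.54827936])}
[ 1.23956461 -1.17540596  1.11445695] [0.9258941  0.01598491 0.54895843]
```

View pics/top.png

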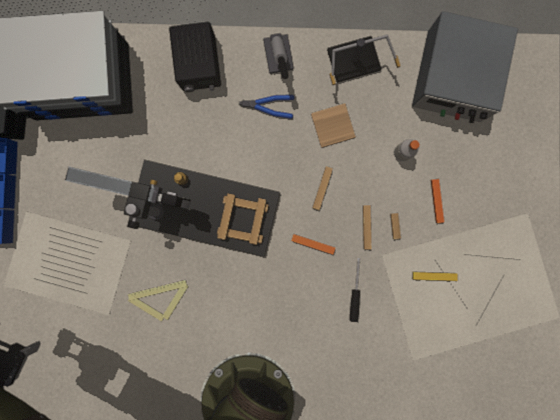

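View pics/scene.png

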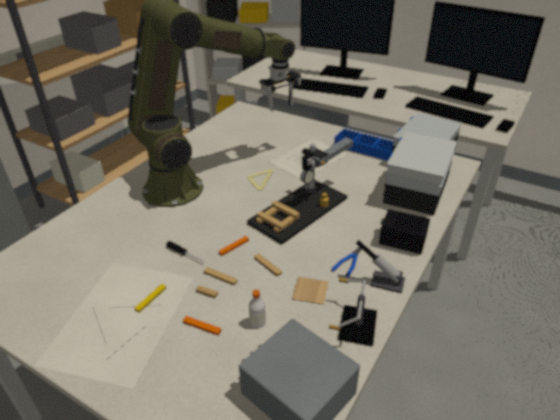

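The top view shows loose strips at (323,188) and (367,228), the offcut at (395,226) and the tower ring at (243,218). The plate and arm run right and slightly down. The scene view agrees.

```bash
sed -i "s/c\['R'\]=np.array(c\['attitude'\],float)/c['R']=Rotation.from_euler('xyz',c['attitude']).as_matrix()/; 1a from scipy.spatial.transform import Rotation" h.py
cat >> h.py <<'E'
def pine(c,lo=(8,60,90),hi=(19,190,255)):
    return cv2.inRange(cv2.cvtColor(c['pixels'],cv2.COLOR_RGB2HSV),lo,hi)
def rect(P):
    (x,y),(w,h),a=cv2.minAreaRect(np.float32(P[:,:2]*1000))
    if w<h: w,h,a=h,w,a+90
    return np.round([x,y,w,h,(a+90)%180-90],1)
E
python3 - <<'E'
from h import *
c=cam('top'); hsv=cv2.cvtColor(c['pixels'],cv2.COLOR_RGB2HSV)
for u,v in[(323,188),(367,228),(395,226),(246,238),(333,125),(315,244),(435,277),(300,300)]: print((u,v),hsv[v,u])
P=cloud(c); m=pine(c)
n,l,st,ce=cv2.connectedComponentsWithStats(m)
for i in range(1,n):
    if st[i,4]>60:
        k=np.argwhere(l==i)[:,::-1]; z=np.median(P[l==i][:,2]); print(st[i],np.round(z,4),rect(onz(c,k,z)))
# plate edges: dark points with z about .02
z=P[...,2]; d=(abs(z-.02)<.006)&(hsv[...,2]<70); d[:, :100]=0;d[:150]=0;d[260:]=0;d[:,300:]=0
n,l,st,ce=cv2.connectedComponentsWithStats(d.astype('uint8')); i=1+st[1:,4].argmax(); k=np.argwhere(l==i)[:,::-1]; print('plate',rect(onz(c,k,.02)))
for n_,lo,hi in[('arm',.17,.24)]:
    q=P[(z>lo)&(z<hi)&(P[...,1]>-.05)&(P[...,1]<.6)&(P[...,0]>.35)&(P[...,0]<.75)]; print(len(q),rect(q),q.mean(0))
print('ring',np.round([np.median(z[238,236:250]),P[238,246]],4))
E
```

```text
(323, 188) [ 15 113 154]
(367, 228) [ 16 115 148]
(395, 226) [ 16 116 141]
(246, 238) [ 16 114 157]
(333, 125) [ 15 106 140]
(315, 244) [ 11 174 170]
(435, 277) [ 22 167 170]
(300, 300) [ 18  35 146]
[ 311  103   45   45 1324] 0.0059 [ 754.3 -214.3  101.6  100.7   18.4]
[410 140  10   9  75] 0.1294 [ 683.4 -406.1   22.4   20.   -88.6]
[312 166  21  44 356] 0.0147 [ 579.5 -188.2  120.9   22.   -16.8]
[174 172  12  11  83] 0.0671 [595.8 189.9  30.1  24.  -58.6]
[430 178  15  46 389] 0.014 [ 551.7 -502.   122.7   25.1    7.6]
[ 217  193   51   52 1197] 0.0471 [490.4  23.9 122.1 121.3  -7.6]
[363 205   9  45 369] 0.0143 [ 475.6 -311.5  119.3   21.7    0.9]
[390 213  11  27 214] 0.0143 [ 480.2 -388.3   71.4   22.     7.1]
[291 234  45  21 384] 0.0142 [ 426.4 -165.6  122.3   22.2   72.9]
plate [517.  129.8 378.3 176.5  77.8]
2324 [600.9 388.2 490.5 123.8  60.6] [0.54727209 0.28194203 0.19985649]Traceback (most recent call last):
  File "<stdin>", line 14, in <module>
    return _wrapfunc(a, 'round', decimals=decimals, out=out)
    return _wrapit(obj, method, *args, **kwds)
    conv = _array_converter(obj)
ValueError: setting an array element with a sequence. The requested array has an inhomogeneous shape after 1 dimensions. The detected shape was (2,) + inhomogeneous part.
```

Call:
carry_out(
  motion="0 0 0.035 0 0 0 60;0 0 0.035 0 0 0 60;0.01 -0.02 0.03 0 0 0 60;0.0195 -0.038 0 0 0 0.3 60;0.0195 -0.038 0 0 0 0.3 60;0.0195 -0.038 0 0 0 0.3 60;0.0195 -0.038 0 0 0 0.3 60;0.0195 -0.038 0 0 0 0.3 60;0.0195 -0.038 0 0 0 0.3 60;0.0195 -0.038 0 0 0 0.3 60;0.0195 -0.038 0 0 0 0.3 60;0.0195 -0.038 0 0 0 0.3 60;0.0195 -0.038 0 0 0 0.3 60;0.0195 -0.038 0 0 0 0.3 60;0.0195 -0.038 0 0 0 0.3 60;0.0195 -0.038 0 0 0 0.3 60;0.0195 -0.038 0 0 0 0.3 60;0.0195 -0.038 0 0 0 0.3 60;0.0195 -0.038 0 0 0 0.3 60;0.0195 -0.038 0 0 0 0.3 60",
)

```text
time_s: 1.82
ee_pos: [0.5474, -0.1455, 0.3052]
eef_rot: [3.142, -0.0, 2.832]
force: [0.7, 0.8, 0.5]
grip_width: 0.0721
grip_force: 0.0
```

Call:
carry_out(
  motion="0.016 -0.021 -0.035 0 0 0.5 90;0.016 -0.021 -0.035 0 0 0.4 90;0 0 -0.035 0 0 0 90;0 0 -0.035 0 0 0 90;0 0 0 0 0 0 90;0 0 0 0 0 0 90",
)

```text
time_s: 2.32
ee_pos: [0.5769, -0.1831, 0.1684]
eef_rot: [3.141, -0.003, 2.848]
force: [-0.2, -0.8, 1.2]
grip_width: 0.0606
grip_force: 0.0
```

```bash
cat > look.py <<'E'
from h import *; import sys
c=cam('wrist'); save(c,sys.argv[1]); P=cloud(c); z=P[...,2]; m=pine(c)
zz=float(sys.argv[2])
o=ctrl.get_obs(); print(np.round(o['ee_pos'],4),np.round(np.degrees(o['eef_rot']),2),o['grip_width'])
n,l,st,ce=cv2.connectedComponentsWithStats(cv2.morphologyEx(m,cv2.MORPH_OPEN,np.ones((3,3))))
for i in range(1,n):
    if st[i,4]>400:
        k=np.argwhere((l==i)&(abs(z-zz)<.006))[:,::-1]
        if len(k)>200: print(st[i],np.median(z[l==i]).round(4),rect(onz(c,k,zz)))
E
python3 look.py w1.png 0.015
```

```text
[ 0.5778 -0.1833  0.1706] [-1.8000e+02  6.0000e-02  1.6316e+02] 0.06102207388621289
[   0  114   59   77 1743] 0.0159 [ 480.1 -390.5   70.    20.4    7. ]
[113 154  31  34 657] 0.0157 [ 520.2 -310.8   29.1   20.6    2.1]
[ 259  159   24   92 1991] 0.0156 [ 592.2 -193.5   90.7   19.3  -16.6]
```

View pics/w1.png

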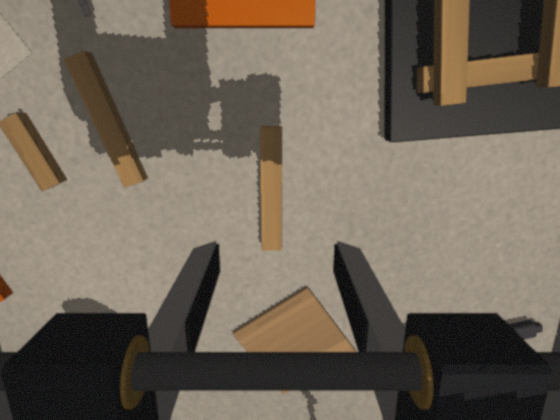

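The strip runs from (271,127) to (271,250), with its upper end in shadow. Correcting for that puts its centre at (0.579, -0.189), which agrees with the top view. I'll descend and grip.

Call:
carry_out(
  motion="0.001 -0.0055 -0.035 0 0 0 90;0 0 -0.035 0 0 0 90;0 0 -0.035 0 0 0 90;0 0 -0.03 0 0 0 90;0 0 -0.02 0 0 0 90;0 0 -0.0095 0 0 0 90;0 0 -0.002 0 0 0 90;0 0 0 0 0 0 255;0 0 0 0 0 0 255;0 0 0 0 0 0 255;0 0 0 0 0 0 255;0 0 0 0 0 0 255;0 0 0 0 0 0 255;0 0 0 0 0 0 255",
  grip_force=12,
)

```text
time_s: 3.53
ee_pos: [0.5785, -0.1888, 0.0027]
eef_rot: [-3.142, 0.0, 2.848]
force: [-0.8, 0.7, 2.7]
grip_width: 0.0199
grip_force: 12.0
```

Call:
carry_out(
  motion="0 0 0.02 0 0 0 255;0 0 0.03 0 0 0 255;-0.006 0.008 0.0125 0 0 -6.7 255;-0.006 0.008 0.0125 0 0 -6.7 255;-0.006 0.008 0.0125 0 0 -6.7 255;-0.006 0.008 0.0125 0 0 -6.7 255;-0.006 0.008 0.0125 0 0 -6.7 255;-0.006 0.008 0.0125 0 0 -6.7 255;-0.006 0.008 0.0125 0 0 -6.7 255;-0.006 0.008 0.0125 0 0 -6.7 255;-0.006 0.008 0.0125 0 0 -6.7 255;-0.006 0.008 0.0125 0 0 -6.7 255;-0.006 0.008 0.0125 0 0 -6.7 255;-0.006 0.008 0.0125 0 0 -6.7 255;0 0 0 0 0 0 255;0 0 0 0 0 0 255;0 0 0 0 0 0 255",
)

```text
time_s: 4.95
ee_pos: [0.5064, -0.093, 0.2017]
eef_rot: [-3.141, -0.0, 1.448]
force: [0.2, 0.7, -0.5]
grip_width: 0.0201
grip_force: 12.0
```

```bash
sed -i 's/lo=(8,60,90)/lo=(8,60,45)/' h.py; python3 look.py w2.png 0.05; python3 - <<'E'
from h import *
c=cam('wrist'); P=cloud(c); z=P[...,2]; m=pine(c)>0
for zz in(.05,.035):
    k=m&(abs(z-zz)<.005)&(P[...,1]>-.06)
    n,l,st,ce=cv2.connectedComponentsWithStats(cv2.morphologyEx(k.astype('uint8'),cv2.MORPH_OPEN,np.ones((3,3))))
    for i in range(1,n):
        if st[i,4]>150: print(zz,st[i],rect(onz(c,np.argwhere(l==i)[:,::-1],zz)),np.median(z[l==i]))
E
```

```text
[ 0.5063 -0.0931  0.2014] [-1.7993e+02 -1.0000e-02  8.2930e+01] 0.019698619151743882
[  164     0   151   130 10627] 0.049 [488.7  18.  120.   97.   -7.1]
0.05 [ 166    0  148   21 2298] [493.8  58.6 120.   14.7  -7.1] 0.05053500801489985
0.05 [ 174   91  137   32 3204] [484.4 -17.5 119.5  20.  -10.5] 0.05067487443196189
0.035 [ 181   13   25   80 1867] [447.   32.5  64.7  20.8  79.8] 0.03567376582625664
0.035 [ 276   21   27   78 1733] [530.   16.7  63.7  20.   79.7] 0.03561374459095984
0.035 [184 116  22  11 223] [437.3 -24.7  19.5   9.2 -10.2] 0.03576601481020569
0.035 [274 121  22   9 161] [519.9 -38.7  19.8   6.7 -10.5] 0.035704025863480815
```

View pics/w2.png

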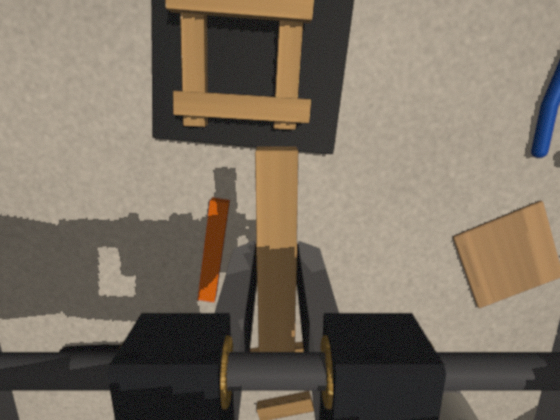

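The view shows the near mid strip at (242,107), and low strips at (194,70) and (288,70) running at 79.8° with centres near (0.447, 0.031) and (0.530, 0.017). They measure 84 mm apart, as specified. I'll place strip A over (0.530, 0.017).

Call:
carry_out(
  motion="0.004 0.018 -0.01 0 0 -0.6 255;0.004 0.019 -0.015 0 0 -0.6 255;0.004 0.019 -0.015 0 0 -0.6 255;0.004 0.018 -0.015 0 0 -0.6 255;0.004 0.018 -0.015 0 0 -0.6 255;0.004 0.018 -0.015 0 0 0 255;0 0 -0.015 0 0 0 255;0 0 -0.015 0 0 0 255;0 0 -0.012 0 0 0 255;0 0 -0.008 0 0 0 255;0 0 0 0 0 0 255;0 0 0 0 0 0 255",
)

```text
time_s: 6.05
ee_pos: [0.5304, 0.017, 0.0672]
eef_rot: [-3.141, 0.0, 1.392]
force: [-0.1, 0.5, 0.1]
grip_width: 0.0199
grip_force: 12.0
```

Call:
carry_out(
  motion="0 0 -0.007 0 0 0 255;0 0 -0.004 0 0 0 255;0 0 -0.002 0 0 0 255;0 0 -0.0008 0 0 0 255;0 0 0 0 0 0 255;0 0 0 0 0 0 255;0 0 0 0 0 0 190;0 0 0 0 0 0 170;0 0 0 0 0 0 150;0 0 0 0 0 0 150;0 0 0 0 0 0 150;0 0 0.015 0 0 0 150;0 0 0.03 0 0 0 150;0 0 0.04 0 0 0 150;0 0 0.04 0 0 0 150",
)

```text
time_s: 7.3
ee_pos: [0.5297, 0.0172, 0.1797]
eef_rot: [-3.14, 0.0, 1.392]
force: [-0.7, -0.2, -0.1]
grip_width: 0.0384
grip_force: 0.0
```

Call:
carry_out(
  motion="-0.002 -0.012 0 0 0 4.5 150;-0.0034 -0.0211 0 0 0 6.44 120;-0.0034 -0.0211 0 0 0 6.44 90;-0.0034 -0.0211 0 0 0 6.44 90;-0.0034 -0.0211 0 0 0 6.44 90;-0.0034 -0.0211 0 0 0 6.44 90;-0.0034 -0.0211 0 0 0 6.44 90;-0.0034 -0.0211 0 0 0 6.44 90;-0.0034 -0.0211 0 0 0 6.44 90;-0.0034 -0.0211 0 0 0 6.44 90;-0.0034 -0.0211 0 0 0 6.44 90;-0.0034 -0.0211 0 0 0 6.44 90;-0.0034 -0.0211 0 0 0 6.44 90;-0.0034 -0.0211 0 0 0 6.44 90;-0.0034 -0.0211 0 0 0 6.44 90;-0.0034 -0.0211 0 0 0 6.44 90;0 0 0 0 0 0 90;0 0 0 0 0 0 90",
)

```text
time_s: 8.8
ee_pos: [0.4771, -0.3117, 0.1783]
eef_rot: [3.141, -0.0, -3.13]
force: [0.6, -0.1, -0.2]
grip_width: 0.0608
grip_force: 0.0
```

```bash
python3 look.py w3.png 0.015; python3 - <<'E'
from h import *
c=cam('top'); P=cloud(c); z=P[...,2]; k=(pine(c)>0)&(abs(z-.065)<.006)&(abs(P[...,1]-.02)<.1)
n,l,st,ce=cv2.connectedComponentsWithStats(k.astype('uint8'))
for i in range(1,n):
    if st[i,4]>80: print(st[i],rect(onz(c,np.argwhere(l==i)[:,::-1],.065)))
E
```

```text
[ 0.4773 -0.311   0.1784] [ 1.7998e+02 -1.0000e-02 -1.7933e+02] 0.060988959548357306
[ 263  118   25  124 2707] 0.0155 [ 474.1 -312.4  119.7   20.     2. ]
[ 179  149   34   73 1690] 0.0155 [ 479.3 -389.5   70.7   21.5    7. ]
[222 195  47  16 354] [531.3  16.1 119.9  19.9  80. ]
```

Strip A lies at (0.531, 0.016) at 80°, as planned. Now strip B.

Call:
carry_out(
  motion="-0.0028 -0.001 -0.035 0 0 1.3 90;0 0 -0.035 0 0 0 90;0 0 -0.035 0 0 0 90;0 0 -0.035 0 0 0 90;0 0 -0.022 0 0 0 90;0 0 -0.0095 0 0 0 90;0 0 -0.004 0 0 0 90;0 0 0 0 0 0 255;0 0 0 0 0 0 255;0 0 0 0 0 0 255;0 0 0 0 0 0 255;0 0 0 0 0 0 255;0 0 0 0 0 0 255;0 0 0 0 0 0 255",
  grip_force=12,
)

```text
time_s: 10.07
ee_pos: [0.4747, -0.3124, 0.0035]
eef_rot: [-3.141, 0.0, -3.104]
force: [-0.9, 0.3, 4.2]
grip_width: 0.0197
grip_force: 12.0
```

Call:
carry_out(
  motion="0 0 0.02 0 0 0 255;0 0 0.04 0 0 0 255;-0.0017 0.0215 0.03 0 0 -6.4 255;-0.0017 0.0215 0.03 0 0 -6.4 255;-0.0017 0.0215 0.01 0 0 -6.4 255;-0.0017 0.0215 0 0 0 -6.4 255;-0.0017 0.0215 0 0 0 -6.4 255;-0.0017 0.0215 0 0 0 -6.4 255;-0.0017 0.0215 0 0 0 -6.4 255;-0.0017 0.0215 0 0 0 -6.4 255;-0.0017 0.0215 0 0 0 -6.4 255;-0.0017 0.0215 0 0 0 -6.4 255;-0.0017 0.0215 0 0 0 -6.4 255;-0.0017 0.0215 0 0 0 -6.4 255;-0.0017 0.0215 0 0 0 -6.4 255;-0.0017 0.0215 0 0 0 -6.4 255;-0.0017 0.0215 0 0 0 -6.4 255;-0.0017 0.0215 0 0 0 -6.4 255;0 0 0 0 0 0 255;0 0 0 0 0 0 255",
)

```text
time_s: 11.73
ee_pos: [0.4473, 0.0323, 0.1332]
eef_rot: [3.141, 0.0, 1.395]
force: [-0.5, -0.8, -0.5]
grip_width: 0.0196
grip_force: 12.0
```

Call:
carry_out(
  motion="0 -0.001 -0.025 0 0 0 255;0 0 -0.025 0 0 0 255;0 0 -0.015 0 0 0 255;0 0 -0.008 0 0 0 255;0 0 -0.004 0 0 0 255;0 0 -0.002 0 0 0 255;0 0 0 0 0 0 255;0 0 0 0 0 0 255;0 0 0 0 0 0 255",
)

```text
time_s: 12.48
ee_pos: [0.4478, 0.0306, 0.0548]
eef_rot: [3.14, -0.0, 1.392]
force: [-0.4, -0.6, 0.2]
grip_width: 0.0198
grip_force: 12.0
```

Call:
carry_out(
  motion="0 0 -0.0008 0 0 0 255;0 0 0 0 0 0 255;0 0 0 0 0 0 190;0 0 0 0 0 0 170;0 0 0 0 0 0 150;0 0 0 0 0 0 150;0 0 0 0 0 0 150;0 0 0.015 0 0 0 150;0 0 0.03 0 0 0 150;0 0 0.04 0 0 0 150;0 0 0.04 0 0 0 150;0.005 0 0.04 0 0 0 120;0.015 0 0.04 0 0 -0.7 100;0.02 0.01 0.03 0 0 -0.7 90;0.02 0.02 0.01 0 0 -0.7 90;0 0 0 0 0 0 90;0 0 0 0 0 0 90",
)

```text
time_s: 13.9
ee_pos: [0.5072, 0.0612, 0.297]
eef_rot: [-3.141, 0.0, 1.357]
force: [0.0, -0.0, -0.8]
grip_width: 0.0608
grip_force: 0.0
```

```bash
python3 look.py w4.png 0.065; python3 - <<'E'
from h import *
t=cam('top')
P=cloud(t); z=P[...,2]; k=(pine(t)>0)&(abs(z-.065)<.006)&(abs(P[...,1]-.02)<.1)
n,l,st,ce=cv2.connectedComponentsWithStats(k.astype('uint8'))
for i in range(1,n):
    if st[i,4]>80: print(st[i],rect(onz(t,np.argwhere(l==i)[:,::-1],.065)))
for nm in('wrist','top'):
    c=cam(nm); P=cloud(c); z=P[...,2]
    q=(z>.222)&(z<.234)&(abs(P[...,0]-.526)<.06)&(abs(P[...,1]-.17)<.06); k=np.argwhere(q)[:,::-1]
    print(nm,len(k),k.mean(0) if len(k) else '', rect(onz(c,k,.228)) if len(k)>5 else '')
E
```

```text
[0.5066 0.0607 0.2964] [-1.7992e+02  3.0000e-02  7.7700e+01] 0.06056722009411512
[ 214  145  108  109 6736] 0.0631 [488.1  22.6 122.1 103.8  79.6]
[226 195  43  16 330] [530.6  12.3 112.3  19.9  80. ]
[224 228  39  15 291] [446.9  20.6 100.7  19.8  80. ]
wrist 2377 [270.22381153  45.32940682] [525.7 171.   35.6  25.   78.3]
top 0
```

View pics/w4.png

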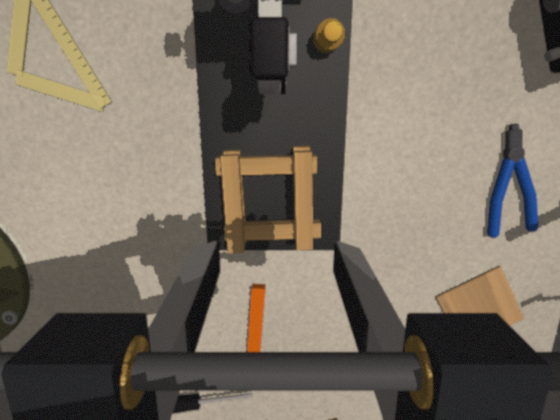

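The tower is right: the new strips sit at (233,200) and (303,198). The grip block is at (270,48), giving (0.5257, 0.171) at 78°, with the button on its right side at (292,48). I'll move above the grip and descend.

Call:
carry_out(
  motion="0.003 0.018 0 0 0 0.2 90;0.003 0.018 0 0 0 0.2 90;0.003 0.018 0 0 0 0.1 90;0.003 0.018 0 0 0 0 90;0.003 0.019 0 0 0 0 90;0.004 0.019 0 0 0 0 90;0 0 -0.02 0 0 0 90;0 0 -0.025 0 0 0 90;0 0 -0.025 0 0 0 90;0 0 -0.02 0 0 0 90;0 0 -0.01 0 0 0 90;0 0 -0.007 0 0 0 90;0 0 0 0 0 0 90;0 0 0 0 0 0 90",
)

```text
time_s: 15.27
ee_pos: [0.5263, 0.1706, 0.1912]
eef_rot: [3.141, -0.0, 1.364]
force: [-0.8, 0.8, 1.3]
grip_width: 0.0606
grip_force: 0.0
```

Call:
carry_out(
  motion="-0.0005 0.0005 -0.002 0 0 0 90;0 0 0 0 0 0 130;0 0 0 0 0 0 150;0 0 0 0 0 0 160;0 0 0 0 0 0 170;0 0 0 0 0 0 180;0 0 0 0 0 0 190;0 0 0 0 0 0 200;0 0 0 0 0 0 255;0 0 0 0 0 0 255;0 0 0 0 0 0 255;0 0 0 0 0 0 255",
  grip_force=28,
)

```text
time_s: 16.27
ee_pos: [0.5268, 0.1709, 0.1887]
eef_rot: [3.138, -0.001, 1.363]
force: [9.6, -1.7, -2.5]
grip_width: 0.0247
grip_force: 28.0
```

Call:
carry_out(
  motion="0.001 0 0 0 0 0 255;0 0 0 0 0 0 255;-0.0002 -0.001 0 0 0 0 255;-0.0002 -0.001 0 0 0 0 255;-0.0002 -0.001 0 0 0 0 255;-0.0002 -0.001 0 0 0 0 255;0 0 0 0 0 0 255;0 0 0 0 0 0 255",
)

```text
time_s: 16.93
ee_pos: [0.5259, 0.167, 0.1886]
eef_rot: [3.141, -0.0, 1.364]
force: [3.4, -0.5, 4.7]
grip_width: 0.0248
grip_force: 28.0
```

Call:
carry_out(
  motion="-0.0004 -0.002 0 0 0 0 255;-0.0008 -0.0039 0 0 0 0 255;-0.0012 -0.0059 0 0 0 0 255;-0.0014 -0.0068 0 0 0 0 255;-0.0014 -0.0068 0 0 0 0 255;-0.0014 -0.0068 0 0 0 0 255;-0.0014 -0.0068 0 0 0 0 255;-0.0014 -0.0068 0 0 0 0 255;-0.0014 -0.0068 0 0 0 0 255;-0.0014 -0.0068 0 0 0 0 255;-0.0014 -0.0068 0 0 0 0 255;-0.0014 -0.0068 0 0 0 0 255;-0.0014 -0.0068 0 0 0 0 255;-0.0014 -0.0068 0 0 0 0 255;-0.0014 -0.0068 0 0 0 0 255;-0.0014 -0.0068 0 0 0 0 255;-0.001 -0.0049 0 0 0 0 255;-0.0006 -0.0029 0 0 0 0 255;0 0 0 0 0 0 255;0 0 0 0 0 0 255",
)

```text
time_s: 18.6
ee_pos: [0.5027, 0.0593, 0.1886]
eef_rot: [-3.14, -0.0, 1.364]
force: [-6.0, 0.0, 9.2]
grip_width: 0.0247
grip_force: 28.0
```

```bash
python3 - <<'E'
from h import *
c=cam('wrist'); save(c,'w5.png'); print(c['p'],ctrl.get_obs()['ee_pos'],ctrl.get_obs()['force'])
E
```

```text
[0.51979635 0.14142655 0.36839688] [0.50270713 0.05936645 0.18860534] [-5.89653747  1.13071942 10.28587724]
```

View pics/w5.png

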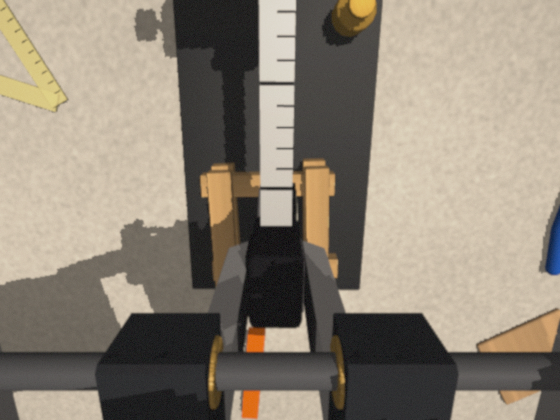

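The scale's 0 line is at row 188 and the 50 line at row 83. The mouth is out of view, but travel so far is about 114 mm. I'll draw the arm out 36 mm more, relieving the small side and vertical loads.

Call:
carry_out(
  motion="-0.001 -0.002 0.0005 0 0 0 255;-0.0011 -0.0039 0.0005 0 0 0 255;-0.0014 -0.0059 0.0005 0 0 0 255;-0.0013 -0.0059 0 0 0 0 255;-0.0013 -0.0059 0 0 0 0 255;-0.0011 -0.0049 0 0 0 0 255;-0.0009 -0.0039 0 0 0 0 255;-0.0004 -0.002 0 0 0 0 255;-0.0002 -0.001 0 0 0 0 255;0 0 0 0 0 0 255;0 0 0 0 0 0 255;0 0 0 0 0 0 255",
)

```text
time_s: 19.65
ee_pos: [0.4948, 0.0234, 0.1887]
eef_rot: [-3.141, 0.0, 1.364]
force: [9.3, -2.1, -9.1]
grip_width: 0.0244
grip_force: 28.0
```

```bash
python3 - <<'E'
from h import *
o=ctrl.get_obs();print(o['ee_pos'],o['force'],o['grip_width'])
s=cam('scene'); t=cam('top'); w=cam('wrist'); save(w,'w6.png')
a=cv2.resize(t['pixels'][150:270,110:290],(720,480),interpolation=cv2.INTER_CUBIC)
b=cv2.resize(s['pixels'][130:240,240:370],(709,600),interpolation=cv2.INTER_CUBIC)
cv2.imwrite('pics/t6.png',a[:,:,::-1]);cv2.imwrite('pics/s6.png',b[:,:,::-1])
# long lines on the bar in the wrist view: dark rows across the bar column
g=cv2.cvtColor(w['pixels'],cv2.COLOR_RGB2GRAY)[:,264:270].mean(1); print([ (i,round(float(g[i]))) for i in range(3,235) if g[i]<g[i-3]-25 and g[i]<g[i+3]-25])
E
```

```text
[0.49483364 0.02340194 0.18869718] [ 9.28332512 -2.13893021 -9.094821  ] 0.024365437420777188
[(82, 79), (83, 50), (84, 82), (187, 84), (188, 50), (189, 95)]
```

View pics/t6.png

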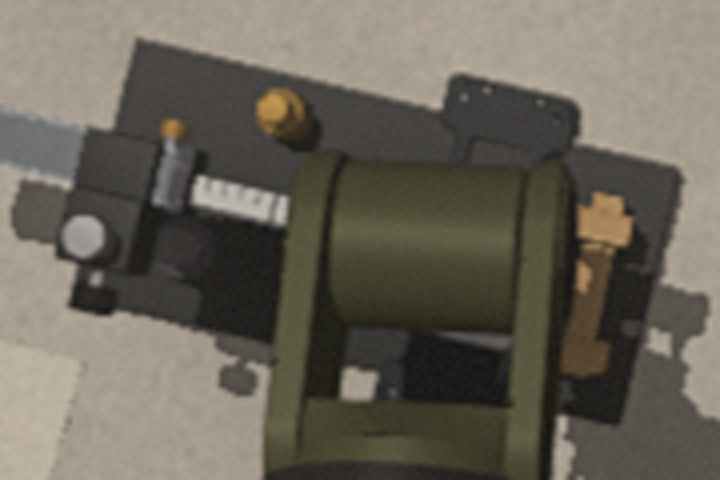

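View pics/s6.png

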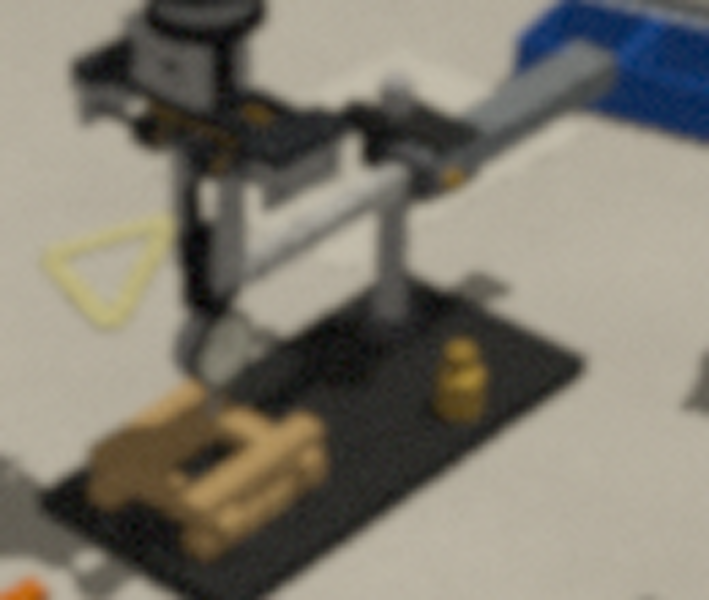

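The top crop shows the tube mouth at (193,190), i.e. full-image (158,197), with the bar leaving it. The scene crop shows the tower intact under the gauge. I'll compute the reading from the 0 line to the mouth.

```bash
python3 - <<'E'
from h import *
w=cam('wrist'); t=cam('top'); u=np.array([-.209,-.978])
a=onz(w,[[277,188],[277,83]],.19)[:,:2]; print(a, np.linalg.norm(a[0]-a[1]))
# mouth: bright bar begins after the dark collar; brightness profile on the bar axis in the top view
g=cv2.cvtColor(t['pixels'],cv2.COLOR_RGB2GRAY); q=[150,152,154,155,156,157,158,159,160,162,164]
for x in q: print(x,[int(v) for v in g[193:203,x]])
m=onz(t,[[158,197.5]],.194)[0,:2]; print(m,'reading',(a[0]-m)@u)
p0=np.array([.517,.1298])-.080*u; print('mouth from plate',p0,(a[0]-p0)@u, (np.array([.5257,.171])-u*.038, (a[0]-(np.array([.5257,.171])-u*.038))@u))
E
```

```text
[[0.50247967 0.06081576]
 [0.51274856 0.1100337 ]] 0.050277786819374115
150 [119, 119, 117, 116, 121, 116, 116, 117, 75, 39]
152 [107, 99, 96, 89, 83, 78, 77, 82, 81, 65]
154 [74, 74, 74, 77, 76, 78, 77, 84, 78, 62]
155 [77, 76, 78, 77, 70, 70, 67, 69, 58, 49]
156 [76, 67, 63, 59, 53, 46, 39, 41, 36, 31]
157 [54, 47, 38, 54, 56, 64, 68, 77, 52, 31]
158 [35, 62, 72, 122, 140, 141, 144, 135, 78, 39]
159 [57, 129, 146, 175, 184, 184, 185, 172, 105, 57]
160 [65, 153, 181, 185, 184, 183, 185, 183, 121, 69]
162 [65, 93, 139, 147, 158, 175, 182, 182, 145, 86]
164 [62, 84, 165, 183, 181, 179, 180, 183, 181, 122]
[0.53210111 0.20515284] reading 0.1473525425663384
mouth from plate [0.53372 0.20804] 0.15051453466081086 (array([0.533642, 0.208164]), np.float64(0.15061950466081087))
```

The estimates agree on about 150 mm. I'll relieve the side loads before handing in.

Call:
carry_out(
  motion="0.0006 0 -0.0004 0 0 0 255;0.0004 0 -0.0003 0 0 0 255;0 0 0 0 0 0 255;0 0 0 0 0 0 255;0 0 0 0 0 0 255;0 0 0 0 0 0 255",
)

```text
time_s: 20.4
ee_pos: [0.495, 0.0239, 0.1887]
eef_rot: [-3.139, 0.0, 1.364]
force: [-5.9, 0.3, -1.8]
grip_width: 0.0245
grip_force: 28.0
```

```bash
python3 -c "
from station import ctrl
o=ctrl.get_obs();print(o['ee_pos'],o['joint_vel'],o['grip_width']);print(ctrl.hand_in())"
```

```text
[0.49502854 0.02391844 0.18865152] [ 0.00069156 -0.0006475  -0.00028811  0.00103759 -0.00076582 -0.00093403] 0.024477951796515084
the job is handed in; nothing more can be done
None
```

I handed the job in at about 20 s: both strips lie on the tower as its next layer, and the arm is held at about 150 mm with the button squeezed in; I had no direct reading of the scale or button, and the verdict was not shown.

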